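# Make up two repair kits on the electronics bench

### The arm

A 6-joint arm with a two-finger parallel gripper is mounted at the origin on the work surface. World frame = base frame: x ahead of the robot, y to its left, z up, the work surface at z = 0. Lengths are in m, angles in rad, forces in N, time in s.
With the tool pointing down it reaches from about 0.25 to 0.775 m from the base axis. Payload 4 kg.
Tool frame: the origin (TCP) lies midway between the tips of the shut fingers; the grasp point (between the pads) lies 19 mm behind it; z points along the fingers, y is the line along which they close (so a half turn about z gives the same grasp; the last joint's range is limited). The gripper opens to 85 mm and grips with 20 to 120 N. Pads are 22 mm wide; open, the fingers measure 114 mm over their backs; the gripper's body (76 mm by 85 mm) begins 54 mm behind the grasp point. The pads swing forward as they close: fully open they stand 13 mm farther back than shut.
Start: joints at [1.106, 0.087, 1.371, -0, 1.684, -0.103], TCP at [0.195, 0.514, 0.231] pointing down, gripper open.
Joint ranges: [-3.1, 3.1], [-0.76, 2.03], [0.27, 2.55], [-1.08, 4.22], [0.17, 2.65], [-2.57, 2.57]. Speed limits (rad/s): [2.79, 2.79, 3.14, 3.14, 3.14, 3.14].

### API

Orientations are given as a 3x3 rotation matrix whose columns are the frame's x, y, z axes.
In Python, from workcell import ctrl, vision, ticket gives the robot as it stands. The module is installed in compiled form; this text tells all that it offers. Calls block until the motion is done:
- ctrl.move_ptp(position, orientation): joint-space move of the TCP to a pose.
- ctrl.servo_line(position, rot=None, rate=0.15): straight line of the TCP; rot=None keeps the orientation; rate is the mean speed in m/s.
- ctrl.set_joints(angles): joint-space move.
- ctrl.grip(opening, strength=None): opening from 0.0 (shut) to 1.0 (fully open); strength is the grip in N (None keeps the last); returns when the fingers have stopped.
- ctrl.sleep(seconds).
- ctrl.inverse_kinematics(position, orientation): joint angles nearest the present ones, or None.
- vision.camera(name): name is "scene" or "top" or "wrist"; returns the picture (420x560x3 uint8, red, green, blue); there is no depth.
- vision.get_calibration(name): a dict with "mtx" (3x3 intrinsics, pixels), "R" (3x3) and "t" (3): a world point X has camera coordinates R X + t. Camera axes: x right, y down, z forward; pixel columns grow to the right and rows downward; lengths in m; the calibration is good to about 2 mm. A picture is of the moment at which its call begins: read the wrist's pose just before it. get_calibration takes no time and is no camera call; for the wrist camera it gives the pose at the moment of the call.
A pose or a line that the arm cannot do raises ctrl.IKError and nothing moves.
- ticket.finish_job(): hands the job in; it is judged then, once.
Readings, each from a call of its own:
- ctrl.read_clock(): time.
- ctrl.read_joint_pos(): joint angles.
- ctrl.read_qd(): joint speeds.
- ctrl.read_tau(): joint torques, N m.
- ctrl.read_tcp_pos(): TCP position.
- ctrl.read_orientation(): TCP orientation.
- ctrl.read_contact_force(): force on the tool from outside, world axes, zero at the start.
- ctrl.read_moment(): the same for the moment, N m.
- ctrl.read_grip_width(): opening from 0.0 (shut) to 1.0 (fully open).
- ctrl.read_finger_force(): force on a finger pad.
Only numpy, scipy, OpenCV 4.12 (cv2) and the standard library are available. Lean on these libraries where they do the work, as an engineer would, in place of code of your own. Each camera call takes 0.05 s, during which the arm holds its last target. There are 200 camera calls.

### The job

Make up the two repair kits from the loose stock on the mat: the tray that holds the flat valve plate gets the long connector, the slim solenoid and the squat solenoid, and the tray that holds the finned driver housing gets the short connector and the heat sink. Set each part down gently and upright, as it stands now, flat on the floor of a tray compartment, one part to a compartment, in any order. The terminal strip and the flux bottle are not wanted: leave them standing where they are.

Things in the scene. Friction and masses are not known exactly. Their poses are not given: they have to be found in the camera images.
- tray_valve: Fixed grey tray on the mat, 194 (x) by 202 mm (y). Far half (+x): flat aluminium valve plate with five bores, 19 mm high. Near half (-x): a row of three open compartments, each 96 (x) by 62 mm (y) inside, centred at x = -45 and y = -66, 0, 66 mm. Floors 3 mm above the origin, walls 4 mm thick, tops 11 mm above it. Origin: centre of the underside, z up. Turned up to 15 degrees.
- tray_driver: Fixed grey tray on the mat, 194 (x) by 136 mm (y). Far half (+x): finned aluminium driver housing, 35 mm high. Near half (-x): a row of two open compartments, each 96 (x) by 62 mm (y) inside, centred at x = -45 and y = -33, 33 mm. Floors 3 mm above the origin, walls 4 mm thick, tops 11 mm above it. Origin: centre of the underside, z up. Turned up to 15 degrees.
- connector_long: The long black plug connector: base flange 72 mm (x) by 26 mm (y) by 6 mm high, above it a shroud 62 by 24 mm, open at the top, with two rows of eight brass pins; 34 mm high in all. Origin: centre of its underside. x along its length, z up. 50 g.
- connector_short: The short black plug connector, like the long one but base flange 44 mm (x) by 26 mm (y) by 6 mm, shroud 34 by 24 mm with two rows of four brass pins; 34 mm high in all. Origin: centre of its underside. x along its length, z up. 30 g.
- solenoid_slim: The slim tall solenoid: an upright steel can 24 mm in diameter and 42 mm high with two dark bands, topped by a black cap of 19 mm up to 50 mm and two small brass blades up to 56 mm. Origin: centre of its underside. z up. 80 g.
- solenoid_squat: The squat solenoid: an upright black coil body 40 mm in diameter and 30 mm high with a steel washer and an 18 mm steel nut on top, 38 mm high in all. Origin: centre of its underside. z up. 140 g.
- heatsink: Square aluminium heat sink with seven upright fins, 38 by 38 by 34 mm high; all four sides can be gripped. Origin: centre of its underside. The fins stand across x and run along y, z up. 60 g.
- terminal_strip: Cream-coloured screw terminal strip with six steel screws, 74 mm (x) by 26 mm (y), stepped, 32 mm high. Not part of either kit. Origin: centre of its underside. x along its length, z up. 70 g.
- flux_bottle: Small upright amber flux bottle with a white cap and a paper label, 32 mm in diameter, 72 mm high. Not part of either kit. Origin: centre of its underside. z up. 70 g. All stock stands on a 3 mm thick bench mat, shuffled in the middle between the trays, x axes within 35 degrees of the room's; a 40 mm high, 49 mm wide solder spool stands among it. Nothing there is taller than this bottle.

How it is judged:
At the end, for the whole second after the job is handed in: Each kit part is in its own compartment of the right tray, one to a compartment: centre within 38 mm (tray x) and 30 mm (y) of the compartment centre, underside within 3.5 mm of its floor, tilt under 0.12 rad, released, at rest. Strip and bottle upright (0.12 rad), within 20 mm of their start (z of connector_long in the frame of tray_valve between -0.002 and 0.0065 m and angle between each of connector_long, solenoid_slim, solenoid_squat, connector_short, heatsink, terminal_strip, flux_bottle's own z axis and vertical below 0.12 rad and linear speed of each of connector_long, solenoid_slim, solenoid_squat, connector_short, heatsink below 0.02 m/s and angular speed of each of connector_long, solenoid_slim, solenoid_squat, connector_short, heatsink below 0.3 rad/s and z of solenoid_slim in the frame of tray_valve between -0.002 and 0.0065 m and z of solenoid_squat in the frame of tray_valve between -0.002 and 0.0065 m and ((x of connector_long in the frame of tray_valve between -0.083 and -0.007 m and y of connector_long in the frame of tray_valve between -0.096 and -0.036 m and x of solenoid_slim in the frame of tray_valve between -0.083 and -0.007 m and y of solenoid_slim in the frame of tray_valve between -0.03 and 0.03 m and x of solenoid_squat in the frame of tray_valve between -0.083 and -0.007 m and y of solenoid_squat in the frame of tray_valve between 0.036 and 0.096 m) or (x of connector_long in the frame of tray_valve between -0.083 and -0.007 m and y of connector_long in the frame of tray_valve between -0.096 and -0.036 m and x of solenoid_slim in the frame of tray_valve between -0.083 and -0.007 m and y of solenoid_slim in the frame of tray_valve between 0.036 and 0.096 m and x of solenoid_squat in the frame of tray_valve between -0.083 and -0.007 m and y of solenoid_squat in the frame of tray_valve between -0.03 and 0.03 m) or (x of connector_long in the frame of tray_valve between -0.083 and -0.007 m and y of connector_long in the frame of tray_valve between -0.03 and 0.03 m and x of solenoid_slim in the frame of tray_valve between -0.083 and -0.007 m and y of solenoid_slim in the frame of tray_valve between -0.096 and -0.036 m and x of solenoid_squat in the frame of tray_valve between -0.083 and -0.007 m and y of solenoid_squat in the frame of tray_valve between 0.036 and 0.096 m) or (x of connector_long in the frame of tray_valve between -0.083 and -0.007 m and y of connector_long in the frame of tray_valve between -0.03 and 0.03 m and x of solenoid_slim in the frame of tray_valve between -0.083 and -0.007 m and y of solenoid_slim in the frame of tray_valve between 0.036 and 0.096 m and x of solenoid_squat in the frame of tray_valve between -0.083 and -0.007 m and y of solenoid_squat in the frame of tray_valve between -0.096 and -0.036 m) or (x of connector_long in the frame of tray_valve between -0.083 and -0.007 m and y of connector_long in the frame of tray_valve between 0.036 and 0.096 m and x of solenoid_slim in the frame of tray_valve between -0.083 and -0.007 m and y of solenoid_slim in the frame of tray_valve between -0.096 and -0.036 m and x of solenoid_squat in the frame of tray_valve between -0.083 and -0.007 m and y of solenoid_squat in the frame of tray_valve between -0.03 and 0.03 m) or (x of connector_long in the frame of tray_valve between -0.083 and -0.007 m and y of connector_long in the frame of tray_valve between 0.036 and 0.096 m and x of solenoid_slim in the frame of tray_valve between -0.083 and -0.007 m and y of solenoid_slim in the frame of tray_valve between -0.03 and 0.03 m and x of solenoid_squat in the frame of tray_valve between -0.083 and -0.007 m and y of solenoid_squat in the frame of tray_valve between -0.096 and -0.036 m)) and z of connector_short in the frame of tray_driver between -0.002 and 0.0065 m and z of heatsink in the frame of tray_driver between -0.002 and 0.0065 m and ((x of connector_short in the frame of tray_driver between -0.083 and -0.007 m and y of connector_short in the frame of tray_driver between -0.063 and -0.003 m and x of heatsink in the frame of tray_driver between -0.083 and -0.007 m and y of heatsink in the frame of tray_driver between 0.003 and 0.063 m) or (x of connector_short in the frame of tray_driver between -0.083 and -0.007 m and y of connector_short in the frame of tray_driver between 0.003 and 0.063 m and x of heatsink in the frame of tray_driver between -0.083 and -0.007 m and y of heatsink in the frame of tray_driver between -0.063 and -0.003 m)) and distance of each of terminal_strip, flux_bottle from where it was at the start of the episode below 0.02 m); the robot touches nothing.
It fails at once if a kit part is dropped or thrown into its tray (faster than 0.7 m/s within 20 mm of the tray's underside) ((x of connector_long in the frame of tray_valve between -0.1 and 0.1 m and y of connector_long in the frame of tray_valve between -0.1 and 0.1 m and z of connector_long in the frame of tray_valve below 0.02 m and linear speed of connector_long above 0.7 m/s) or (x of solenoid_slim in the frame of tray_valve between -0.1 and 0.1 m and y of solenoid_slim in the frame of tray_valve between -0.1 and 0.1 m and z of solenoid_slim in the frame of tray_valve below 0.02 m and linear speed of solenoid_slim above 0.7 m/s) or (x of solenoid_squat in the frame of tray_valve between -0.1 and 0.1 m and y of solenoid_squat in the frame of tray_valve between -0.1 and 0.1 m and z of solenoid_squat in the frame of tray_valve below 0.02 m and linear speed of solenoid_squat above 0.7 m/s) or (x of connector_short in the frame of tray_driver between -0.1 and 0.1 m and y of connector_short in the frame of tray_driver between -0.1 and 0.1 m and z of connector_short in the frame of tray_driver below 0.02 m and linear speed of connector_short above 0.7 m/s) or (x of heatsink in the frame of tray_driver between -0.1 and 0.1 m and y of heatsink in the frame of tray_driver between -0.1 and 0.1 m and z of heatsink in the frame of tray_driver below 0.02 m and linear speed of heatsink above 0.7 m/s)).
It fails at once if the terminal strip or the flux bottle is knocked over or shifted by more than 30 mm (distance of any of terminal_strip, flux_bottle from where it was at the start of the episode above 0.03 m or angle between any of terminal_strip, flux_bottle's own z axis and vertical above 0.6 rad).
It also fails if it takes over 118 s, if anything falls off the work surface, if the arm or the gripper's body presses on something with over 40 N, if the wrist force passes 120 N, or if a joint passes its speed limit or range.

## Working session

There is one attempt and no reset: what is moved stays moved. The work goes in short steps, each a Python script; the robot and the scene stay as the last script left them, time stands still between calls to the robot, and variables do not carry over. Pictures are saved under pics/ and viewed, at most 14 in all, crops included, and the job is handed in when it is done.

```bash
mkdir -p pics
python3 - <<'E'
from workcell import ctrl, vision
import cv2,numpy as np
for n in ("top","scene"):
    im=vision.camera(n); cv2.imwrite(f"pics/{n}0.png",cv2.resize(im[:,:,::-1],(800,600),interpolation=cv2.INTER_CUBIC))
    np.save(f"pics/{n}0.npy",im)
    c=vision.get_calibration(n); print(n,np.round(c["mtx"],1).tolist(),np.round(c["R"],3).tolist(),np.round(c["t"],3), np.round(-c["R"].T@c["t"],3))
print(ctrl.read_clock(),ctrl.read_tcp_pos(),np.round(ctrl.read_orientation(),3))
E
```

```text
top [[444.4, 0.0, 280.5], [0.0, 444.4, 212.3], [0.0, 0.0, 1.0]] [[0.019, -1.0, 0.018], [-0.981, -0.022, -0.191], [0.191, -0.015, -0.981]] [-0.028  0.565  1.022] [ 3.600e-01 -1.000e-03  1.111e+00]
scene [[522.4, 0.0, 276.8], [0.0, 522.4, 217.5], [0.0, 0.0, 1.0]] [[0.209, 0.978, 0.012], [0.777, -0.159, -0.609], [-0.594, 0.137, -0.793]] [-0.113 -0.399  1.39 ] [ 1.159 -0.142  0.861]
0.1 [0.19447405 0.51398395 0.23023594] [[-0.935  0.354 -0.001]
 [ 0.354  0.935 -0.002]
 [ 0.    -0.002 -1.   ]]
```

View pics/top0.png

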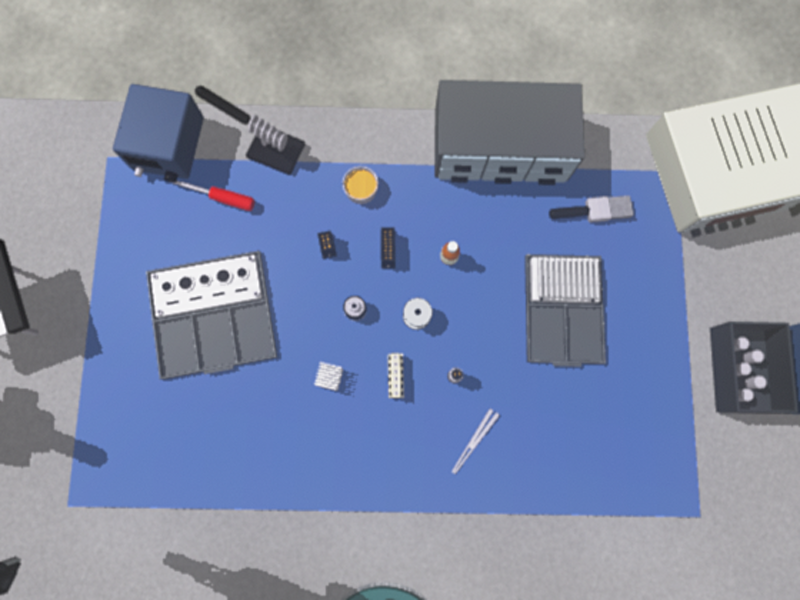

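View pics/scene0.png

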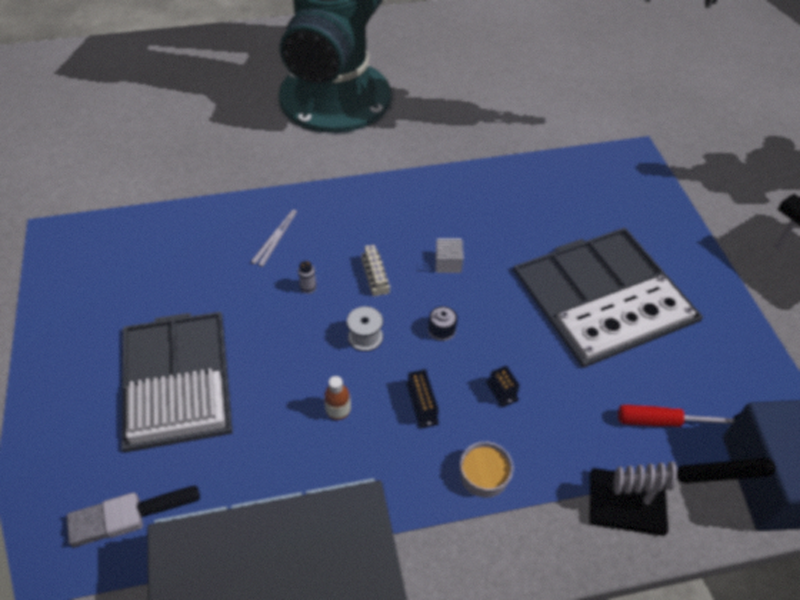

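The top picture shows (800 px scale) the short connector at (327,244), long connector (388,248), bottle (451,252), squat solenoid (354,306), spool (418,313), heat sink (328,376), strip (396,376) and slim solenoid (456,375). The valve tray is on the left and the driver tray on the right. The scene view agrees. Next I'll enlarge crops.

Run:
```python
import cv2,numpy as np
im=np.load("pics/top0.npy")[:,:,::-1]
def crop(x0,y0,x1,y1,s):
    c=cv2.resize(im[y0:y1,x0:x1],None,fx=s,fy=s,interpolation=cv2.INTER_CUBIC)
    for k in range(0,x1-x0,10): cv2.line(c,(k*s,0),(k*s,4 if k%50 else 12),(0,255,255),1); cv2.putText(c,str(x0+k),(k*s+1,14),0,.35,(0,255,255),1)
    for k in range(0,y1-y0,10): cv2.line(c,(0,k*s),(4,k*s),(0,255,255),1); cv2.putText(c,str(y0+k),(5,k*s+4),0,.35,(0,255,255),1)
    return c
cv2.imwrite("pics/stock.png",crop(215,152,345,290,4))
a=crop(98,170,200,270,4);b=crop(362,170,430,270,4)
cv2.imwrite("pics/trays.png",np.hstack([a,b]))
```

```text
(no output)
```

View pics/stock.png

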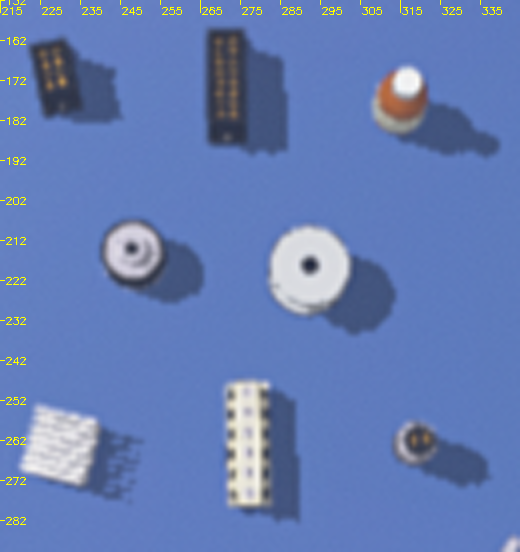

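View pics/trays.png

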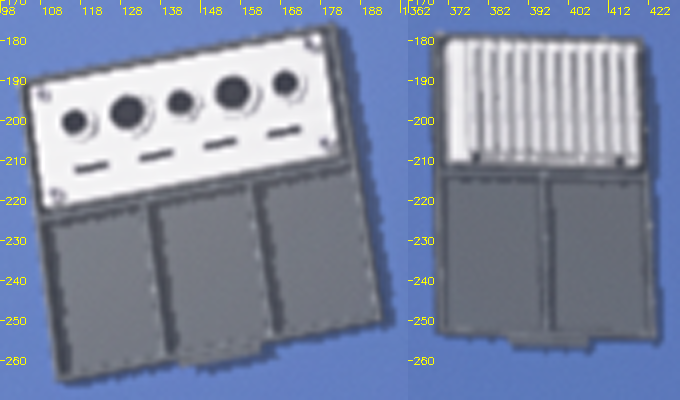

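Stock crop (px ×4): short connector outline centre (56,77), long connector (226,86), squat (133,253), heat sink (60,445) turned about 15°, and slim can (416,442). The tray crop shows the outer tray corners clearly. I'll convert these to world positions.

```bash
cat > h.py <<'E'
from workcell import ctrl, vision
import cv2,numpy as np,json
from scipy.optimize import least_squares
def w(px,z,n="top",c=None):
    c=c or vision.get_calibration(n)
    d=c["R"].T@np.linalg.solve(c["mtx"],[px[0],px[1],1.]); o=-c["R"].T@c["t"]
    return (o+d*(z-o[2])/d[2])[:2]
def P(p,x0,y0,s=4): return ((p[0]+.5)/s-.5+x0,(p[1]+.5)/s-.5+y0)
def Rz(a): return np.array([[np.cos(a),-np.sin(a)],[np.sin(a),np.cos(a)]])
E
python3 - <<'E'
from h import *
S=lambda p,z: w(P(p,215,152),z)
T={}
def rect(pts,L,W):  # near-left,near-right,far-right,far-left
    m=np.array([[-L/2,W/2],[-L/2,-W/2],[L/2,-W/2],[L/2,W/2]]); pts=np.array(pts)
    r=least_squares(lambda q:((m@Rz(q[2]).T+q[:2])-pts).ravel(),[*pts.mean(0),0]); print(np.round(r.x,4),np.round(r.fun*1000,1)); return r.x.tolist()
A=lambda p:w(P(p,98,170),.014); B=lambda p:w(P((p[0]-408,p[1]),362,170),.014)
T["valve"]=rect([A((62,380)),A((388,322)),A((337,28)),A((28,80))],.194,.202)
T["driver"]=rect([B((439,332)),B((659,340)),B((645,38)),B((437,37))],.194,.136)
T["long"]=rect([S(p,.009) for p in((208,144),(245,144),(245,29),(208,29))],.072,.026)
T["short"]=rect([S(p,.009) for p in((45,117),(80,108),(66,38),(32,45))],.044,.026)
T["heat"]=rect([S(p,.025) for p in((20,468),(84,487),(99,420),(38,404))],.038,.038)
T["strip"]=rect([S(p,.02) for p in((229,505),(270,505),(268,382),(226,382))],.074,.026)
for n,p,z in(("squat",(133,253),.025),("slim",(415.5,442.5),.035)): T[n]=[*S(p,z),0]; print(n,np.round(T[n],3))
print("blades",S((421,438),.057),"bottlecap",S((407,82),.075))
json.dump(T,open("T.json","w"))
E
```

```text
[0.5478 0.311  0.2054] [-2.2  1.1 -0.6 -0.3  2.8 -3.4  0.1  2.5]
[ 0.5714 -0.3087 -0.0027] [-2.1 -0.7 -0.3  0.3 -0.2 -0.8  2.6  1.2]
[0.6766 0.0083 0.0227] [ 2.3  1.2  2.3 -1.1 -2.3 -1.1 -2.3  1. ]
[0.6801 0.118  0.2299] [ 2.4  1.9  1.8 -1.3 -1.8 -2.1 -2.4  1.6]
[ 0.4438  0.104  -0.2291] [ 0.4 -1.   2.4  1.2 -1.2  0.1 -1.6 -0.4]
[ 0.4474 -0.0102  0.0385] [ 0.3  0.6  0.8 -0.4 -0.3 -0.2 -0.7 -0. ]
squat [0.563 0.064 0.   ]
slim [ 0.449 -0.111  0.   ]
blades [ 0.44951763 -0.11221013] bottlecap [ 0.66282058 -0.10145396]
```

```bash
cat >> h.py <<'E'
T=json.load(open("T.json"))
T["long"][0]-=.002; T["short"][0]-=.002
UP=.17
#        tray, compartment y, TCP above underside, closing axis offset
JOB={"slim":("valve",0,.012,0),"squat":("valve",.066,.007,0),"heat":("driver",.033,.008,0),
     "short":("driver",-.033,.009,np.pi/2),"long":("valve",-.066,.009,np.pi/2)}
def rot(f):
    y=np.array([np.cos(f),np.sin(f),0]); z=np.array([0,0,-1.]); return np.column_stack([np.cross(y,z),y,z])
def pose(x,y,f):  # half turn whose last joint is nearest mid-range
    c=[(abs(q[5]),f+k) for k in(0,np.pi,-np.pi) if (q:=ctrl.inverse_kinematics([x,y,UP],rot(f+k))) is not None]
    return rot(min(c,key=lambda a:a[0])[1])
def pick(n,dxy=(0,0)):
    x,y,a=T[n]; x+=dxy[0]; y+=dxy[1]; _,_,h,o=JOB[n]
    R=pose(x,y,a+o); ctrl.grip(.75,30); ctrl.move_ptp([x,y,UP],R)
    ctrl.servo_line([x,y,.003+h+.02],rate=.2); ctrl.servo_line([x,y,.003+h],rate=.06)
    ctrl.grip(0,40); g=ctrl.read_grip_width(),ctrl.read_finger_force()
    ctrl.servo_line([x,y,UP],rate=.15); print(n,"grip",g,"lifted",ctrl.read_grip_width(),ctrl.read_finger_force(),ctrl.read_clock())
def target(n):
    t,cy,h,o=JOB[n]; X,Y,a=T[t]; p=np.array([X,Y])+Rz(a)@[-.045,cy]; return p,a+o,h
def place(n):
    p,f,h=target(n); R=pose(*p,f); z=.006+h
    ctrl.move_ptp([*p,UP],R); ctrl.servo_line([*p,z+.02],rate=.15); ctrl.servo_line([*p,z+.001],rate=.04)
    ctrl.grip(min(1,ctrl.read_grip_width()+.14)); ctrl.servo_line([*p,UP],rate=.2); print("placed",n,np.round(p,3),ctrl.read_clock())
def snap(n,f,x0=0,y0=0,x1=560,y1=420,s=1):
    im=vision.camera(n)[y0:y1,x0:x1,::-1]; cv2.imwrite(f,cv2.resize(im,None,fx=s,fy=s,interpolation=cv2.INTER_CUBIC))
E
python3 - <<'E'
from h import *
for n in JOB:
    p,f,_=target(n)
    for x,y,a in((T[n][0],T[n][1],T[n][2]+JOB[n][3]),(*p,f)):
        R=pose(x,y,a); print(n,np.round([x,y],3),[np.round(q,2) if (q:=ctrl.inverse_kinematics([x,y,z],R)) is not None else None for z in (.012,)])
pick("slim"); snap("wrist","pics/w1.png")
E
```

```text
slim [ 0.449 -0.111] [array([-0.37,  0.05,  1.87, -0.  ,  1.22, -0.37])]
slim [0.504 0.302] [array([ 0.44,  0.31,  1.56, -0.  ,  1.27,  0.24])]
squat [0.563 0.064] [array([ 0.01,  0.27,  1.61, -0.  ,  1.26,  0.01])]
squat [0.49  0.366] [array([ 0.55,  0.36,  1.5 , -0.  ,  1.29,  0.34])]
heat [0.444 0.104] [array([ 0.11,  0.04,  1.88, -0.  ,  1.22,  0.33])]
heat [ 0.526 -0.276] [array([-0.58,  0.32,  1.54, -0.  ,  1.28, -0.57])]
short [0.678 0.118] [array([ 0.09,  0.51,  1.28, -0.  ,  1.35,  1.43])]
short [ 0.526 -0.342] [array([-0.67,  0.39,  1.45, -0.  ,  1.3 ,  0.91])]
long [0.675 0.008] [array([-0.07,  0.48,  1.32, -0.  ,  1.34,  1.48])]
long [0.517 0.237] [array([ 0.33,  0.27,  1.61, -0.  ,  1.26, -1.45])]
slim grip (0.2565842462524663, 39.14062321186066) lifted 0.25778644372542425 39.11933898925781 5.8
```

View pics/w1.png

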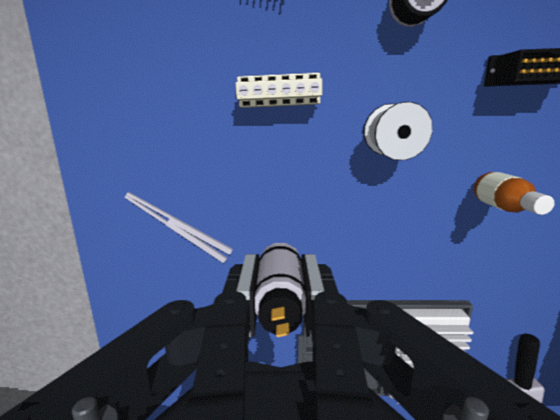

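The slim solenoid is held upright and centred between the pads at about (280,290). I'll place it and move the squat one too.

Run:
```python
from h import *
place("slim"); pick("squat"); place("squat"); pick("heat"); 
snap("top","pics/t1.png",98,150,340,290,3); print(np.round(ctrl.read_contact_force(),1))
```

```text
placed slim [0.504 0.302] 10.2333
squat grip (0.4535494577305532, 40.7783442735672) lifted 0.4512528085587993 40.53936302661896 14.4917
placed squat [0.49  0.366] 18.5833
heat grip (0.4374920090301363, 41.8157172203064) lifted 0.4385525537334329 41.57707214355469 22.7917
[ 0.6 -0.7  0.1]
```

View pics/t1.png

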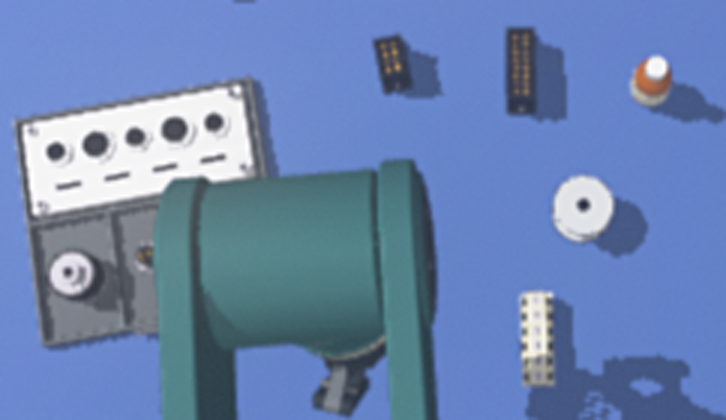

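The squat solenoid stands in the left compartment at (73,275), and the slim one in the middle compartment is partly hidden by the arm. The connectors, strip and bottle have not moved. I'll do the remaining parts now.

Run:
```python
from h import *
place("heat"); pick("short"); place("short"); pick("long"); place("long")
ctrl.move_ptp([.32,0,.3],rot(0)); print(ctrl.read_clock())
a=vision.camera("top")[165:275,95:200,::-1]; b=vision.camera("top")[165:275,365:430,::-1]
cv2.imwrite("pics/end.png",cv2.resize(np.hstack([a,b]),None,fx=4.5,fy=4.5,interpolation=cv2.INTER_CUBIC))
snap("scene","pics/ends.png",0,0,560,420,1.4)
```

```text
placed heat [ 0.526 -0.276] 27.1667
short grip (0.27226731018372347, 39.65326800942421) lifted 0.27589367387737307 39.48812261223793 32.175
placed short [ 0.526 -0.342] 36.8083
long grip (0.26857272162346973, 40.141353607177734) lifted 0.2746241937696059 39.90782618522644 41.5833
placed long [0.517 0.237] 46.925
48.1917
```

View pics/end.png

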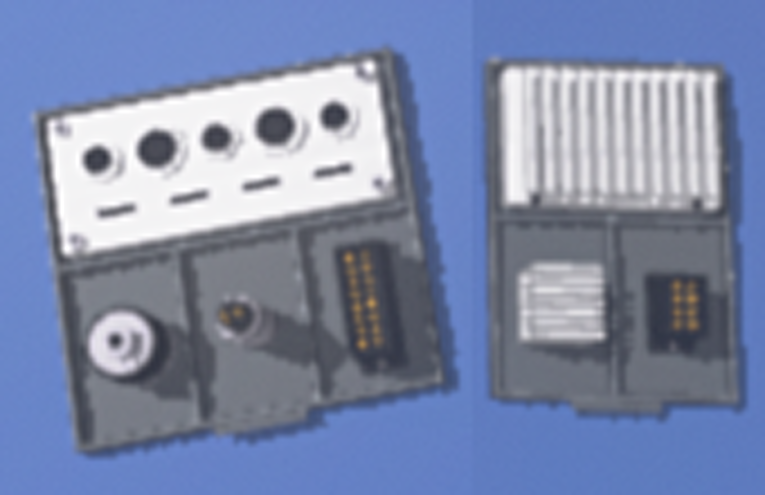

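View pics/ends.png

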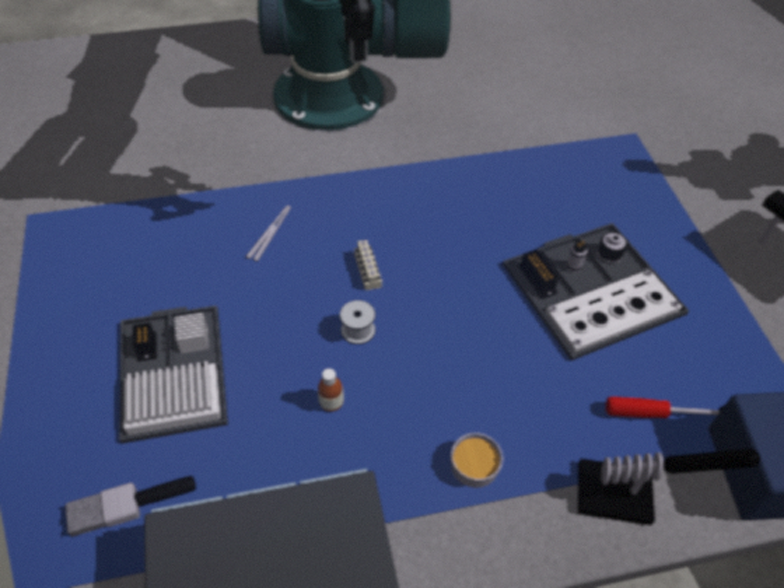

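In both pictures each of the five parts stands upright near the middle of its own compartment: squat (122,342), slim (242,318), long (368,305), heat sink (563,302) and short (678,310). The strip and bottle are untouched.

```bash
python3 -c "
from workcell import ticket; print(ticket.finish_job())"
```

```text
the job is handed in; nothing more can be done
None
```

Both kits are made up and the job is handed in at about 48 s on the robot clock: the final pictures show all five parts upright in their own compartments of the right trays, and the strip and bottle still standing in place; the hand-in returned no verdict.

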